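Dispense one tube cap and nudge it onto the blue mark

ROBOT

A 7-joint arm with a two-finger parallel gripper is mounted at the origin on the work surface. World frame = base frame: x ahead of the robot, y to its left, z up, the work surface at z = 0. Lengths are in mm, angles in rad, forces in N, time in s.
With the tool pointing down it reaches from about 425 to 925 mm from the base axis. Payload 6.8 kg.
Tool frame: the origin (TCP) lies between the finger pads; the fingertips stand 14 mm ahead of it and the grasp point (between the pads) lies 5 mm behind it (r.tips_ahead is the z of the fingertips in the tool frame, in mm); z points along the fingers, y is the direction in which the jaws open and shut (so a half turn about z gives the same grasp; the last joint's range is limited). The gripper opens to 85 mm and grips with 20 to 120 N. Pads are 22 mm wide; open, the fingers measure 114 mm over their backs; the gripper's body (76 mm by 85 mm) begins 54 mm behind the grasp point. The pads swing forward as they close: fully open they stand 13 mm farther back than shut.
Start: joints at [1.013, 0.477, 0.022, 1.555, -0.011, 1.109, -0.083], TCP at [293.491, -607.873, 245.308] pointing down, gripper open.
Joint ranges: [-2.96, 2.96], [-0.34, 2.1], [-1.41, 1.46], [0.24, 2.44], [-1.37, 4.51], [0.17, 1.92], [-2.96, 2.96]. Speed limits (rad/s): [2.39, 2.39, 3.14, 3.14, 3.14, 3.14, 3.14].

INTERFACE

Orientations are given as a 3x3 rotation matrix whose columns are the frame's x, y, z axes.
In Python, from station import r, read_state, eyes, finish_job gives the robot as it stands. Calls block until the motion is done:
- r.move_pose(position, orientation): joint-space move of the TCP to a pose.
- r.movel(position, frame=None, rate=150, max_force=None): straight line of the TCP; frame=None keeps the orientation; rate is the mean speed in mm/s. With max_force (N) it stops when the force on the tool has changed by that much, and returns True; else False.
- r.goto_joints(angles): joint-space move.
- r.gripper_to(opening, f_grip=None): finger opening in mm; f_grip is the grip in N (None keeps the last); returns when the fingers have stopped.
- r.sleep(seconds).
- r.inverse_kinematics(position, orientation): joint angles nearest the present ones, or None.
- read_state(): the state.
- eyes.camera(name): name is "side" or "top"; returns (picture, depth): 480x640x3 uint8, red, green, blue; 480x640 float32, mm along the optical axis (not along the pixel's ray), 0 where there is no reading.
- eyes.camera_info(name): a dict with "mtx" (3x3 intrinsics, pixels), "view" (4x4, takes a point from world to camera coordinates). Camera axes: x right, y down, z forward; pixel columns grow to the right and rows downward; lengths in mm; the calibration is good to about 2 mm. A picture is of the moment at which its call begins. camera_info takes no time and is no camera call.
A pose or a line that the arm cannot do raises r.Unreachable and nothing moves.
- finish_job(): hands the job in, once; it reports no verdict.
The state is a dict: "t": time; "joints": joint angles; "dq": joint speeds; "joint_efforts": joint torques, N m; "position": TCP position; "ee_rot": TCP orientation; "ft_force": force on the tool from outside, world axes, zero at the start; "moment": the same for the moment, N m; "width": finger opening in mm.
Only numpy, scipy, OpenCV 4.12 (cv2) and the standard library are available. Lean on these libraries where they do the work, as an engineer would, in place of code of your own. Each camera call takes 0.05 s, during which the arm holds its last target. There are 200 camera calls.

TASK

Press the black plunger of the cap dispenser all the way down once and let it come back up, so that a single red cap slides out onto the bench. Then push that cap along the bench with the fingertips until it lies wholly on the blue round mark (not the orange one), and move clear. Do not grip, tip or pick up the cap, leave the other caps in the dispenser, and do not disturb the beaker, the bottle or the tube rack.

Things in the scene. Friction and masses are not known exactly. Their poses are not given: they have to be found in the camera images.
- dispenser: Blue cap dispenser fixed to the bench. Origin on the bench under the centre of its clear magazine (39 x 39 mm, 50 mm tall, covered) that holds three stacked red caps; x points out of the outlet, z up. Behind the magazine a blue housing, x -100 to -20 mm, 56 mm wide, 66 mm tall, steel feet out to 46 mm each side; the plunger stands on it at x = -55 mm
- outlet (a point): Outlet: foot of the magazine's front wall, on the bench, 19.5 mm along the dispenser's x from its origin. A full press slides only the lowest cap out through the gap here (16 mm high); it stops flat on the bench with its centre about 47 to 55 mm in front of this point. When the plunger rises the next cap drops into place, so a second press would eject another
- plunger_top (a point): Centre of the top face of the plunger: a flat round black button, 40 mm across and 10 mm thick, on a thin steel stem. 110 mm above the bench when up, 82 mm when fully down
- plunger (a joint): Travel of the plunger: 0 m up, 0.028 m fully down against a hard stop; it moves straight down. A spring pushes it up with about 1.5 N at the top, 5 N at the bottom, and returns it by itself when released; a press short of 0.025 m does not count as a full press
- cap0: The lowest red cap in the magazine, the one that will be ejected: a solid plastic disc 28 mm across, 12 mm thick, 10 to 20 g, with a white dot on top. Origin at the centre of its underside, z up
- cap1: The second red cap, same shape, at the start lying on cap0; it drops down to the bench inside the magazine after the press and stays there
- cap2: The third red cap, same shape, on top of cap1; stays in the magazine
- blue_mark: Blue round mark (blue with a white ring) stuck flat on the bench, 100 mm across, no thickness to feel. Origin at its centre. It lies to the left or the right of the dispenser's outlet, the orange mark on the other side
- orange_mark: Orange round mark of the same size, not the target. Origin at its centre
- beaker: Bystander: glass beaker, about 60 mm across, 70 mm tall, standing beyond the dispenser. Origin at the centre of its underside
- bottle: Bystander: amber bottle, 52 mm across, 95 mm tall. Origin at the centre of its underside
- tube_rack: Bystander: white test-tube rack with six glass tubes, 60 mm (its x) by 130 mm (its y), 90 mm tall. Origin at the centre of its underside
There are look-alikes about, which are no part of the job. What is shaped like the dispenser but yellow is not meant.

How it is judged (in metres and radians):
On the way, in this order (a step that is already met when the one before it is completed fails the run):
1. the plunger is pressed all the way down (at least 25 mm) (value of joint plunger above 0.025 m), for 0.05 s.
2. the plunger has come back up and cap0 lies flat on the bench outside the dispenser (value of joint plunger below 0.004 m and x of cap0 in the frame of dispenser above 0.04 m and height (world z) of cap0 below 0.004 m), for 0.1 s.
At the end, for the whole second after the job is handed in: cap0 lies flat and still on the bench wholly inside the blue mark (centre within 36 mm of the mark's centre), the plunger is back up (within 4 mm), and cap1 and cap2 are still in the magazine (within 10 mm of its axis) (horizontal distance between cap0 and blue_mark below 0.036 m and height (world z) of cap0 below 0.004 m and angle between cap0's own z axis and vertical below 0.15 rad and linear speed of cap0 below 0.01 m/s and value of joint plunger below 0.004 m and x of cap1 in the frame of dispenser between -0.01 and 0.01 m and x of cap2 in the frame of dispenser between -0.01 and 0.01 m); the robot touches nothing.
It fails at once if the ejected cap is lifted (more than 8 mm) or tipped over (more than 0.5 rad) (height (world z) of cap0 above 0.008 m or angle between cap0's own z axis and vertical above 0.5 rad).
It fails at once if the cap is gripped or pressed hard by the fingers (over 15 N) (contact force between cap0 and the fingers above 15 N).
It fails at once if a second cap is driven out of the magazine by a second press (more than 10 mm along the outlet) (x of any of cap1, cap2 in the frame of dispenser above 0.01 m).
It fails at once if the beaker, the bottle or the tube rack is disturbed (moved over 15 mm or tipped over 0.3 rad) (distance of any of beaker, bottle, tube_rack from where it was at the start of the episode above 0.015 m or angle between any of beaker, bottle, tube_rack's own z axis and vertical above 0.3 rad).
It also fails if it takes over 64 s, if anything falls off the work surface, if the arm or the gripper's body presses on something with over 40 N, if the wrist force passes 120 N, or if a joint passes its speed limit or range.

## Working session

There is one attempt and no reset: what is moved stays moved. The work goes in short steps, each a Python script; the robot and the scene stay as the last script left them, time stands still between calls to the robot, and variables do not carry over. Pictures are saved under pics/ and viewed, about 8 in all and at most 12, crops included, and the job is handed in when it is done.

```bash
mkdir -p pics; ls
cat > h.py <<'E'
import numpy as np, cv2
from station import r, read_state, eyes, finish_job
def shot(cam,name,crop=None,scale=1):
    im,d=eyes.camera(cam); np.savez('last_'+cam,im=im,d=d)
    o=im[...,::-1]
    if crop: x0,y0,x1,y1=crop; o=o[y0:y1,x0:x1]
    cv2.imwrite('pics/'+name,cv2.resize(o,None,fx=scale,fy=scale,interpolation=cv2.INTER_CUBIC))
    return im,d
def world(cam,u,v,z=None,d=None):
    """pixel -> world; at plane z, or with depth image d"""
    c=eyes.camera_info(cam); K=np.array(c['mtx']); V=np.array(c['view'])
    R,t=V[:3,:3],V[:3,3]; ray=np.linalg.inv(K)@[u,v,1]
    if d is not None: return R.T@(ray*d[int(round(v)),int(round(u))]-t)
    o=-R.T@t; w=R.T@ray
    return o+w*(z-o[2])/w[2]
E
python3 - <<'E'
from h import *
shot('top','top0.png'); shot('side','side0.png'); s=read_state(); print(s['t'],s['position'],s['ee_rot'],r.tips_ahead)
E
```

```text
pics
0.1 [ 293.26184203 -607.42953894  244.43360935] [[ 9.00535710e-01  4.34781293e-01 -8.13599732e-04]
 [ 4.34782032e-01 -9.00534694e-01  1.36014940e-03]
 [-1.41307269e-04 -1.57860165e-03 -9.99998744e-01]] 14.0
```

View pics/top0.png

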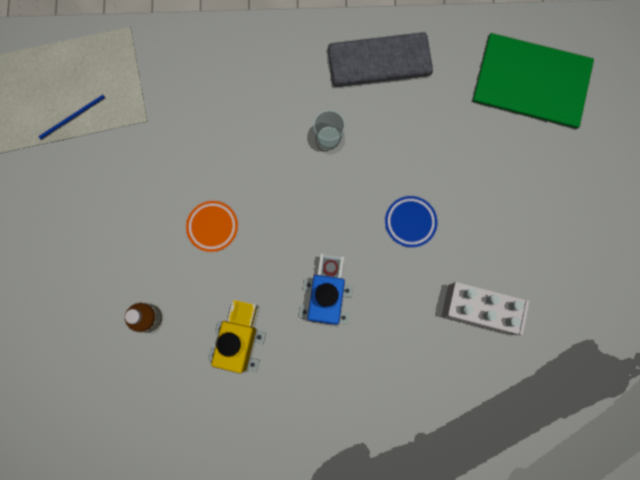

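View pics/side0.png

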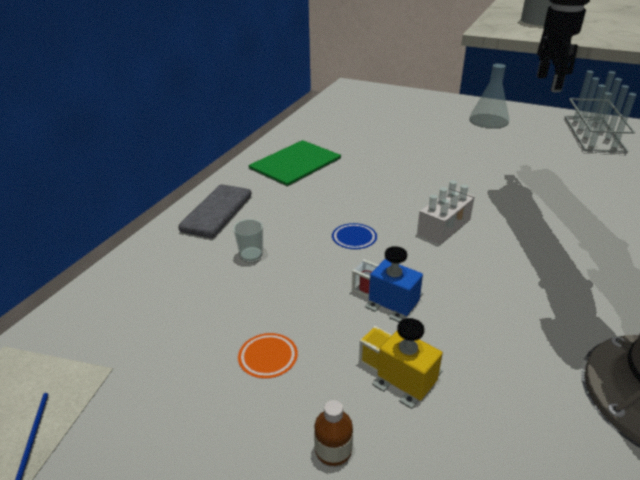

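The top view shows the blue dispenser with its plunger at (326,295) and its magazine, holding red caps, at (331,267). The blue mark is at (411,221), the orange mark at (212,226), the beaker at (329,131), the bottle at (141,317) and the rack at (487,308).

Look-alikes: the yellow dispenser's plunger at (228,344) is not meant. I choose the blue one with red caps at (326,295), and will check it in a crop.

Run:
```python
from h import *
z=np.load('last_top.npz'); im,d=z['im'],z['d']
cv2.imwrite('pics/crop0.png',cv2.resize(im[170:340,270:470,::-1],None,fx=4,fy=3.5,interpolation=cv2.INTER_CUBIC) if 0 else cv2.resize(im[240:335,290:365,::-1],None,fx=6,fy=6,interpolation=cv2.INTER_CUBIC))
def blob(mask,x0,y0,x1,y1):
    m=np.zeros(mask.shape,bool); m[y0:y1,x0:x1]=mask[y0:y1,x0:x1]
    ys,xs=np.nonzero(m); return xs.mean(),ys.mean(),len(xs)
I=im.astype(int); R,G,B=I[...,0],I[...,1],I[...,2]
bm=blob((B>R+60),380,190,445,255); print('blue mark',bm,world('top',bm[0],bm[1],0))
om=blob((R>B+100),180,195,245,260); print('orange',world('top',om[0],om[1],0))
pl=blob((I.sum(2)<90),310,280,342,312); print('plunger',pl,world('top',pl[0],pl[1],110), world('top',pl[0],pl[1],d=d))
rc=blob((R>G+30),315,255,345,280); print('cap top',rc,world('top',rc[0],rc[1],36))
hb=((B>R+60)&(B>80)).astype(np.uint8); q=np.zeros_like(hb); q[270:330,300:350]=hb[270:330,300:350]
q=cv2.morphologyEx(q|((I.sum(2)<90)&(np.add.outer(np.arange(480),0*np.arange(640))>275)).astype(np.uint8)*0,cv2.MORPH_CLOSE,np.ones((3,3)))
c=max(cv2.findContours(q,0,2)[0],key=cv2.contourArea); b=cv2.boxPoints(cv2.minAreaRect(c)); print(b)
print(np.array([world('top',*p,66) for p in b]).round(1))
for n,p in dict(beaker=(329,137),bottle=(141,317),rack=(487,308),yel=(228,344)).items(): print(n,world('top',*p,d=d).round())
```

```text
blue mark (np.float64(410.7284382284382), np.float64(221.12470862470863), 1716) [ 593.1514768  -198.02006743    0.        ]
orange [592.23733397 180.77022016   0.        ]
plunger (np.float64(326.0572916666667), np.float64(294.5807291666667), 384) [450.16573715 -33.3616652  110.        ] [450.1820637  -33.36383004 109.76056353]
cap top (np.float64(330.3975903614458), np.float64(268.09638554216866), 83) [502.71804743 -42.97662256  36.        ]
[[306.94327 319.92578]
 [313.0568  274.07428]
 [344.56332 278.27515]
 [338.4498  324.12665]]
[[ 4.102e+02  2.000e-01  6.600e+01]
 [ 4.894e+02 -1.180e+01  6.600e+01]
 [ 4.809e+02 -6.680e+01  6.600e+01]
 [ 4.021e+02 -5.390e+01  6.600e+01]]
beaker [762. -47.   7.]
bottle [420. 284.  81.]
rack [ 425. -312.   60.]
yel [373. 129. 111.]
```

View pics/crop0.png

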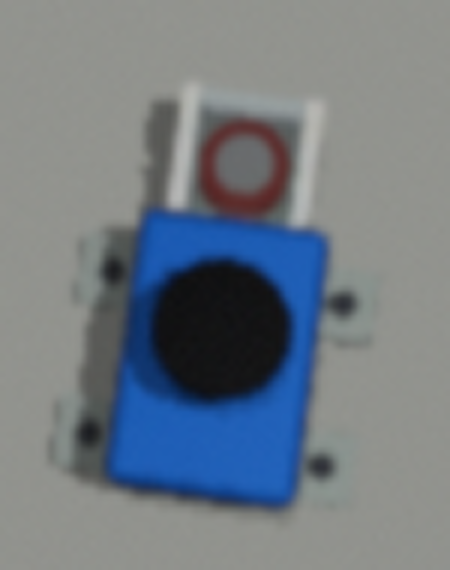

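The crop confirms the blue dispenser: its outlet is toward +x, with a red cap visible in the magazine. Next I press the plunger with closed fingers.

```bash
cat >> h.py <<'E'
def down(d):
    x=np.array([d[0],d[1],0.]);x/=np.linalg.norm(x);z=np.array([0,0,-1.]);return np.column_stack([x,np.cross(z,x),z])
E
python3 - <<'E'
from h import *
D=np.array([593.2-574,-198+53]); 
best=None
for s in (1,-1):
    q=[r.inverse_kinematics(p,down(s*D)) for p in ([450,-33,160],[450,-33,94],[569,-10,18],[590,-176,18])]
    print(s,[None if a is None else np.round(a,2) for a in q])
    if all(a is not None for a in q) and (best is None or abs(q[0][6]-read_state()['joints'][6])<best[0]): best=(abs(q[0][6]-read_state()['joints'][6]),s)
s=best[1]; print('use',s)
r.gripper_to(0)
r.move_pose([450,-33,170],down(s*D))
r.movel([450,-33,130],rate=150)
print(read_state()['t'],read_state()['ft_force'])
hit=r.movel([450,-33,93],rate=40,max_force=15); a=read_state(); print(hit,a['position'],a['ft_force'])
r.sleep(0.2)
a=read_state(); print(a['position'],a['ft_force'])
r.movel([450,-33,170],rate=150); r.sleep(0.3)
print(read_state()['t'])
shot('side','s1.png',(290,180,490,330),4)
E
```

```text
1 [array([-1.04,  0.54,  1.29,  2.2 , -0.69,  0.9 , -2.33]), array([-0.97,  0.77,  1.27,  2.25, -1.  ,  0.91, -2.05]), array([-0.24,  0.62,  0.19,  1.97, -0.21,  0.56, -2.92]), array([-0.01,  0.68,  0.27,  1.86, -0.29,  0.63, -2.58])]
-1 [array([ 0.41,  0.27, -0.54,  2.13,  0.2 ,  0.79, -0.12]), array([ 0.36,  0.38, -0.5 ,  2.18,  0.3 ,  0.65, -0.22]), array([ 0.27,  0.66, -0.47,  1.94,  0.48,  0.66, -0.37]), array([ 0.45,  0.69, -0.36,  1.83,  0.36,  0.69,  0.02])]
use -1
3.4333 [ 0.04647711 -0.14604224  1.34529595]
True [450.96432445 -33.10098255  95.95647901] [-3.09499071  0.03634869 12.37948185]
[450.97014795 -33.10300376  95.9611712 ] [-3.3182669  -0.16374082 13.14519833]
5.4
```

View pics/s1.png

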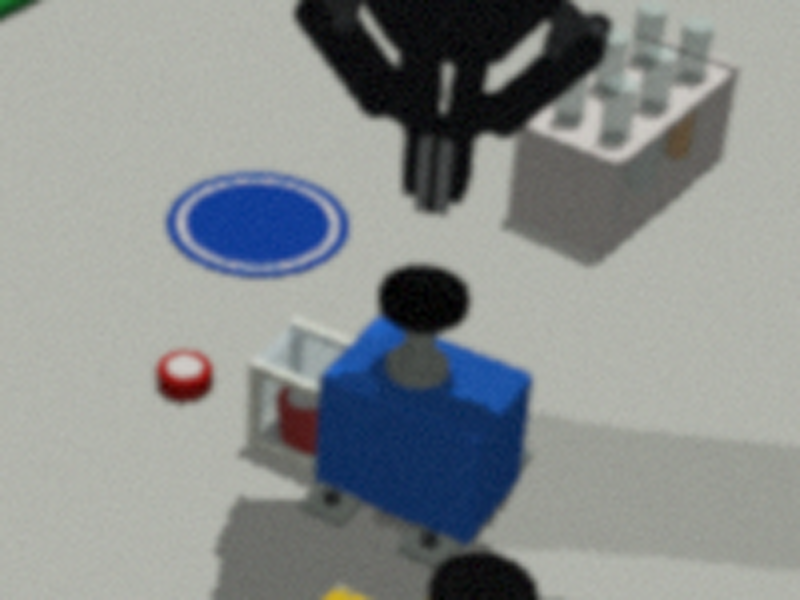

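The plunger is back up at crop (424,297). One cap lies on the bench with its white dot at crop (185,362), which is side pixel (336,270). Two caps remain in the magazine. Next I locate the ejected cap from both cameras.

Run:
```python
from h import *
print('side',world('side',336.2,270.5,12))
im,d=shot('top','t1.png',(290,180,450,300),5)
I=im.astype(int); m=(I[...,0]>I[...,1]+30).astype(np.uint8); m[:,:300]=0; m[:,450:]=0; m[:200]=0; m[290:]=0
n,l,s,c=cv2.connectedComponentsWithStats(m)
for k in range(1,n):
    if s[k,4]>15:
        x,y,w,h=s[k,:4]; u,v=x+(w-1)/2,y+(h-1)/2; print(s[k],u,v,world('top',u,v,10))
```

```text
side [570.79130908 -53.08322182  12.        ]
```

View pics/t1.png

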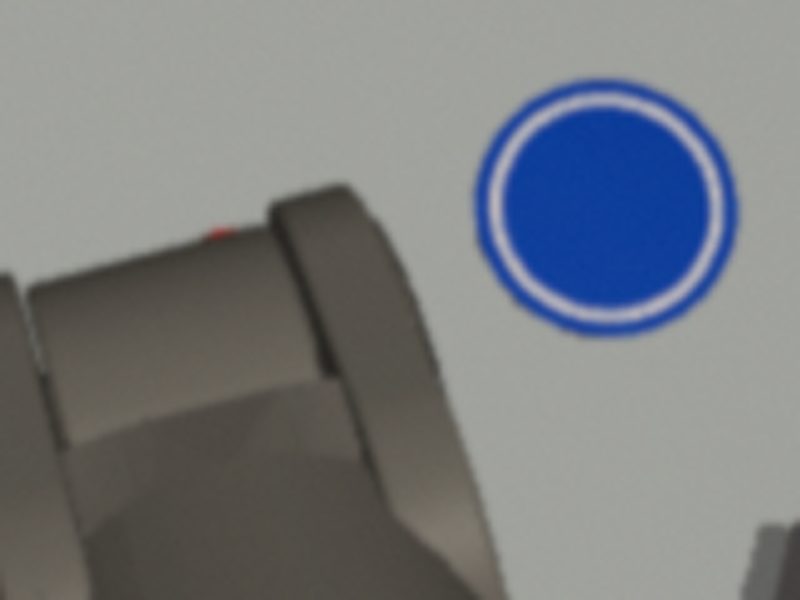

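The arm hides the cap from the top camera; only a red edge shows at crop (220,232), which agrees with the side estimate of (571,-53). I'll cradle the cap with slightly open fingertips, push halfway, and look again.

Run:
```python
from h import *
print('mark by side',world('side',354.5,236,0))
C=np.array([571.5,-53]); M=np.array([593.2,-198]); d=(M-C)/np.linalg.norm(M-C); F=down(-d)
P=lambda s,z: [*(C+s*d),z]
r.gripper_to(16); r.move_pose(P(-60,150),F)
print('hit',r.movel(P(-60,19),rate=100,max_force=5), read_state()['position'],read_state()['width'])
r.movel(P(-30,19),rate=60)
print('hit',r.movel(P(45,19),rate=50,max_force=6)); a=read_state(); print(a['t'],a['position'],a['ft_force'])
shot('side','s2.png',(290,180,490,330),4)
```

```text
mark by side [ 589.24769598 -192.7957394     0.        ]
hit False [563.13028457   6.36343027  19.62073982] 16.255525656705842
hit False
10.1083 [578.15755084 -97.11554451  19.01384521] [-0.35059652  0.3591193  -0.30850606]
```

View pics/s2.png

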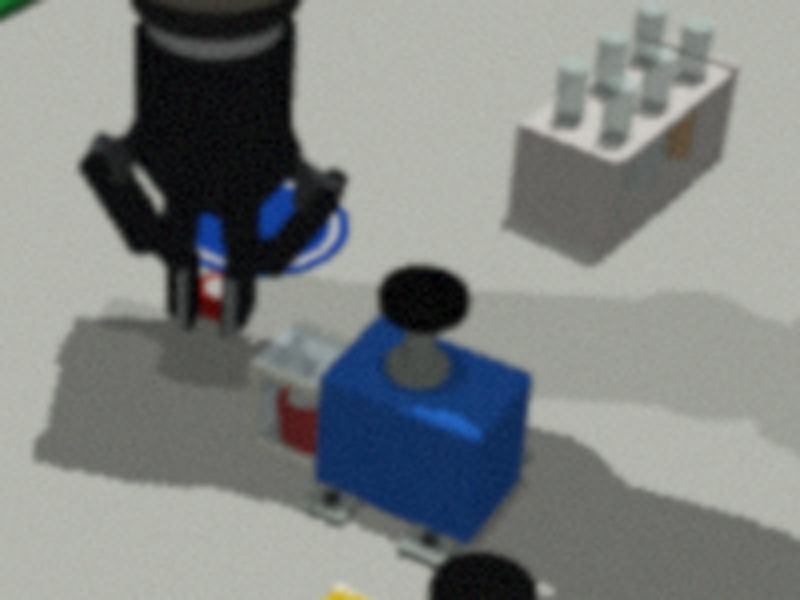

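The cap sits centred between the fingertips, with its dot at crop (211,288), and is ahead of them as planned. Next I complete the push and back off.

Run:
```python
from h import *
p=world('side',342.75,252,12); print('cap mid',p)
C=np.array([571.5,-53]); M=np.array([593.2,-198]); d=(M-C)/np.linalg.norm(M-C)
off=(p[:2]-read_state()['position'][:2])@d; print('offset',off)
T=np.array([592.3,-197])-23*d
print('hit',r.movel([*T,19],rate=50,max_force=6)); print(read_state()['position'],read_state()['ft_force'])
r.movel([*(T-60*d),19],rate=60)
r.movel([*(T-60*d),200],rate=150)
F=read_state()['ee_rot']
r.move_pose([480,120,260],F)
shot('side','s3.png',(290,180,490,330),4)
im,dd=shot('top','t3.png',(290,180,450,300),5)
I=im.astype(int)
def cen(m):
    k=np.zeros(m.shape,np.uint8); k[185:260,375:450]=m[185:260,375:450]
    ys,xs=np.nonzero(cv2.morphologyEx(k,cv2.MORPH_OPEN,np.ones((2,2)))); return ((xs.min()+xs.max())/2,(ys.min()+ys.max())/2,len(xs)) if len(xs) else None
c=cen(I[...,0]>I[...,1]+60); b=cen(I[...,2]>I[...,0]+60)
print(c,b)
if c and b:
    a,e=world('top',*c[:2],10),world('top',*b[:2],0); print('cap',a,'mark',e,'dist',np.linalg.norm((a-e)[:2]))
print(read_state()['t'])
```

```text
cap mid [ 583.15706405 -113.9805045    12.        ]
offset 17.40249355253179
hit False
[ 588.90564886 -173.83647839   18.99966976] [ 0.14495781  0.78792474 -0.92173038]
(np.float64(412.0), np.float64(221.5), 96) (np.float64(412.0), np.float64(222.0), 1574)
cap [ 590.41931588 -198.72633866   10.        ] mark [ 591.40856562 -200.33616159    0.        ] dist 1.8894827066062396
15.4917
```

View pics/t3.png

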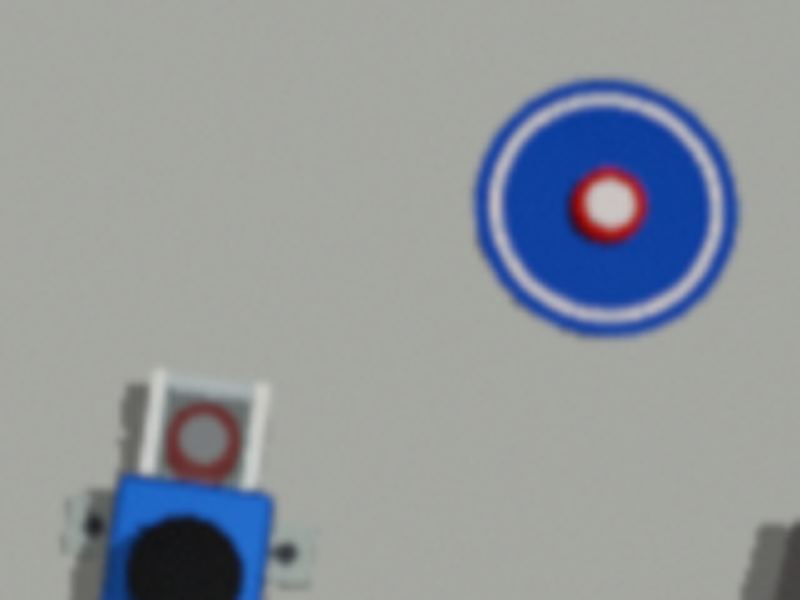

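View pics/s3.png

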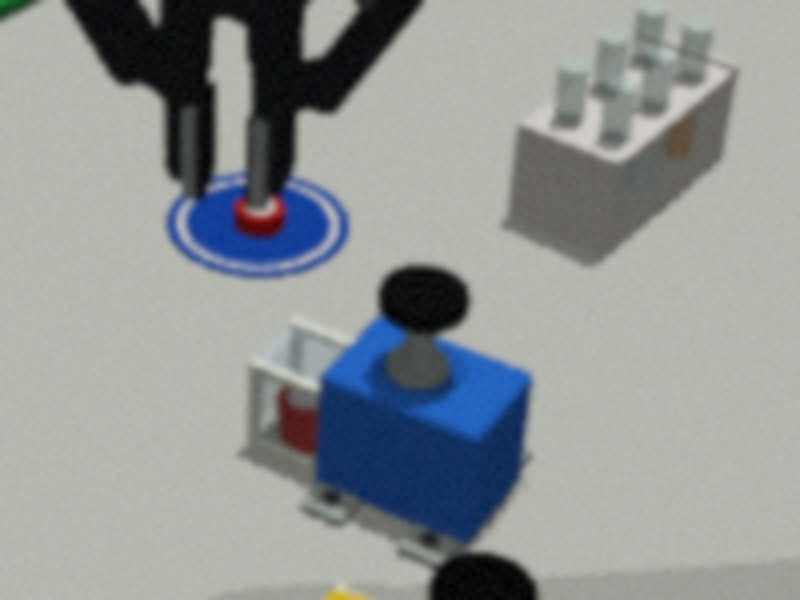

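The top view shows the cap at crop (610,205), at the centre of the blue mark at (607,208). The side view shows it flat, with the plunger up and two caps in the magazine. The arm is well above everything, so I'm handing in.

Run:
```python
from h import *
a=read_state(); print(a['position'],a['ft_force'],np.abs(a['dq']).max()); finish_job()
```

```text
[480.73461673 118.11407507 259.38622778] [-0.04133599  0.08923571  0.79033901] 0.0069891779991222034
the job is handed in; nothing more can be done
```

The job is done and handed in at about 15.5 s on the robot's clock; no verdict is reported. I pressed the blue dispenser's plunger once to its hard stop (about 28 mm). I then pushed the ejected cap onto the blue mark with slightly open fingertips, never gripping it, and moved the arm clear.

**Last checks:**
- **Cap:** it lies flat about 2 mm from the mark's centre in the top view (36 mm allowed).
- **Dispenser:** in the side view the plunger is back up and the other two caps are still in the magazine.
- **Bystanders:** the tube rack looks unmoved. I didn't re-check the beaker and bottle in the last pictures, but the arm did not go near them.
- **Robot:** the arm was clear at 259 mm height, with less than 1 N on the tool.

**Disagreement:** the two cameras put the blue mark's centre about 7 mm apart. The side reading was a rough one by eye, so I steered almost entirely by the top camera. The top view confirmed the cap's final position directly.

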